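# Set up the kitchen timer on its folding stand

## Task

Swing up the strut of the folding wooden stand until it snaps over into its open, leaning-back state and stays there by itself, then stand the kitchen timer upright on the stand's ledge, centred, button facing out to the front, leaning back flat against the strut, and let go of it. Then press the timer's round button fully in, with the timer braced against the strut, and release it, leaving the timer seated; do not knock the timer over, and leave the other things on the worktop where they stand.

Things in the scene. Friction and masses are not known exactly. Their poses are not given: they have to be found in the camera images.
- stand: Dark-wood base of the folding stand, screwed to the worktop: plate 100 (x -42 to +58) x 70 x 8 thick; two cheeks 46 high at y = +-30 carry the hinge. Origin on the worktop straight below the hinge axis, which runs along y at height 40. +x is the front, where the ledge is; z up. When the strut is folded no bystander stands within 40 of its free end's side edges.
- strut (a joint): Ribbed wooden slat 46 wide, 10 thick, 4 to 90 from the hinge. 0 = folded: level along the stand's +x, underside at height 40, outer 32 overhanging the base, side edges free to pinch. Grows as the free end swings up and back; 2.007 rad = open at its stop, leaning 0.436 rad back from upright. Over-centre: springs shut below about 1.0, snaps open alone past about 1.2 rad. About 2.5 N lifts the tip.
- strut_tip (a point): Middle of the strut's thickness and width near its free end, 80 from the hinge axis: a good place to pinch it across its 46 width. Moves with the strut.
- ledge: Fixed timer seat, tilted 0.436 rad back, square to the open strut. Origin: middle of the rear edge of its top, 11.7 ahead of and 15 above the stand's origin, in the open strut's front face plane (hinge axis at z 28). z runs up along the open strut, x out of its face, y as the stand's. Seat 38 deep to a lip 6 high, 70 wide. Seated, the timer's origin is near x 14, y 0, z 0, axes as the ledge's.
- timer: The kitchen timer: a loose white plastic slab 28 thick (x) x 56 wide (y) x 100 tall (z), about 0.17 kg, standing upright on the worktop at the start. Origin: centre of its underside. Its +x face bears a dark screen (at the top) and the round button; z up its height.
- button (a joint): The timer's push button: 0 = out, 0.005 m = fully in. Springs back. About 1.2 N starts it, 5.2 N presses it fully in.
- button_cap (a point): Centre of the outer face of the button's round cap, 22 diameter, which stands 8 out of the timer's +x face at 42 above its underside (22 in front of the timer's origin). Pressed along the timer's -x. Moves with the button.
- tea_box: Bystander, loose, to be left alone: cardboard tea box, 46 x 66 x 89 tall. Origin: centre of its underside.
- jar: Bystander, loose, to be left alone: white round lidded jar, 60 diameter, 95 tall. Origin: centre of its underside.
- mug: Bystander, loose, to be left alone: white mug, 72 diameter, 85 tall, handle at its +y. Origin: centre of its underside.
- mill: Bystander, loose, to be left alone: dark wooden pepper mill, 54 diameter, 150 tall. Origin: centre of its underside.
- bowl: Bystander, loose, to be left alone: green-blue fluted bowl, 140 diameter, 68 tall. Origin: centre of its underside.
- plates: Bystander, loose, to be left alone: stack of green-blue plates, 180 diameter, 40 tall. Origin: centre of its underside.
- planter: Bystander, loose, to be left alone: small white plant pot, 72 diameter, with leaves up to about 190. Origin: centre of its underside.
- driftwood: Bystander, loose, to be left alone: piece of driftwood, about 140 x 50 x 45 tall. Origin: centre of its underside.
Mind the look-alikes: they are no part of the job. Leave any pink or turquoise look-alike of the stand alone.

How it is judged:
On the way, in this order (a step that is already met when the one before it is completed fails the run):
1. the strut is snapped open and stays there untouched by the fingers (value of joint strut above 1.93 rad and contact force between the fingers and stand below 0.3 N), for 0.2 s.
2. the timer stands on the ledge, button to the front, leaning back on the open strut, let go (value of joint strut above 1.93 rad and x of timer in the frame of ledge between 0.007 and 0.024 m and y of timer in the frame of ledge between -0.02 and 0.02 m and z of timer in the frame of ledge between -0.004 and 0.006 m and angle between the z axis of timer and the z axis of ledge, either way round below 0.15 rad and angle between the x axis of timer and the x axis of ledge, either way round below 0.25 rad and x of button_cap in the frame of ledge above 0.026 m and contact force between the fingers and timer below 0.3 N and linear speed of timer below 0.02 m/s), for 0.2 s.
3. the button is pressed in while the timer is braced in its seat (value of joint strut above 1.93 rad and x of timer in the frame of ledge between 0.007 and 0.024 m and y of timer in the frame of ledge between -0.02 and 0.02 m and z of timer in the frame of ledge between -0.004 and 0.006 m and angle between the z axis of timer and the z axis of ledge, either way round below 0.15 rad and angle between the x axis of timer and the x axis of ledge, either way round below 0.25 rad and x of button_cap in the frame of ledge above 0.026 m and value of joint button above 0.004 m), for 0.05 s.
At the end, for the whole second after the job is handed in: Strut open (above 1.93 rad); timer at rest, let go, seated: in the ledge frame its origin at x 7 to 24 mm, y within 20 mm of the middle, z -4 to 6 mm, upright axis within 0.15 rad of the ledge's z, button face within 0.25 rad of the front; button out again (below 1 mm) (all of step 2 and value of joint button below 0.001 m); the robot touches nothing.
It fails at once if the timer is knocked over (tilted more than about 50 deg) (angle between timer's own z axis and vertical above 0.9 rad).
It fails at once if a bystander is shifted by more than 30 mm (distance of any of tea_box, jar, mug, mill, bowl, plates, planter, driftwood from where it was at the start of the episode above 0.03 m).
It fails at once if a bystander is tipped (angle between any of tea_box, jar, mug, mill, bowl, plates, planter, driftwood's own z axis and vertical above 0.3 rad).
It also fails if it takes over 59 s, if anything falls off the work surface, if the arm or the gripper's body presses on something with over 40 N, if the wrist force passes 120 N, or if a joint passes its speed limit or range.

## Robot

A 6-joint arm with a two-finger parallel gripper is mounted at the origin on the work surface. World frame = base frame: x ahead of the robot, y to its left, z up, the work surface at z = 0. Lengths are in m, angles in rad, forces in N, time in s.
With the tool pointing down it reaches from about 0.3 to 0.825 m from the base axis. Payload 5.4 kg.
Tool frame: the origin (TCP) lies on the centre line of the jaws, within the pads' length; the fingertips stand r.tip_reach ahead of it and the grasp point (between the pads) lies 2 mm behind it (r.tip_reach is the distance from the TCP to the fingertips, in m); z points along the fingers, y is the line along which they close (so a half turn about z gives the same grasp; the last joint's range is limited). The gripper opens to 92 mm and grips with 3 to 60 N. Pads are 20 mm wide; open, the fingers measure 128 mm over their backs; the gripper's body (75 mm by 189 mm) begins 69 mm behind the grasp point.
Start: joints at [1.077, 0.158, 1.597, -0, 1.386, -0.21], TCP at [0.161, 0.552, 0.198] pointing down, gripper open.
Joint ranges: [-2.91, 2.91], [-0.94, 2.29], [0.18, 2.7], [-1.29, 4.43], [0.17, 2.64], [-3, 3]. Speed limits (rad/s): [2.57, 2.57, 3.14, 3.14, 3.14, 3.14].

## Interface

Orientations are given as a 3x3 rotation matrix whose columns are the frame's x, y, z axes.
In Python, from rig import monitor, optics, r gives the robot as it stands. The module is installed in compiled form; this text tells all that it offers.
- The arm moves only by the shell command python3 -m jog 'ROWS'. ROWS is JSON, a list of rows, each an object of numbers: "fingers": the opening, from -1 (shut) to 1 (fully open); "x", "y", "z": the shift along the tool's x, y, z in cm; "wx", "wy", "wz": the turn, a rotation vector about the tool's x, y, z in degrees. In form: [{"fingers": .., "x": .., "y": .., "z": .., "wx": .., "wy": .., "wz": ..}, ...]. A call has exactly 10 rows; each row is the pose to reach, as a shift and turn from the pose commanded when the call began, along the tool's axes at that moment; what a row does not reach only later rows make up. A row lasts 1/12 s, in which the tool goes at most 41.7 mm and 7.16 degrees, less where a joint would pass 70% of its speed; a pose out of reach is approached as far as the arm can. A call with a gripper value outside its range is refused whole. The fingers move at their own pace and stop on an object; the grip force is fixed at half the most. Time passes only in rows, so rows that repeat a pose let the fingers close, or fill a call up. It gives the time, the measured TCP pose, the force, the opening and the grip force at its end, in the units of the state.
- monitor.observe(): the state, without advancing time (a new reading comes with each control period).
- optics.read_camera(name): name is "scene" or "side" or "wrist"; returns (picture, depth): 400x640x3 uint8, red, green, blue; 400x640 float32, m along the optical axis (not along the pixel's ray), 0 where there is no reading.
- optics.camera_params(name): a dict with "fx", "fy", "cx", "cy" (pixels), "k1" (the pictures are not rectified: a ray, as slopes to the right and down, at radius r is drawn at 1 + k1 r^2 times it, then the intrinsics apply), "camera_from_world" (4x4, takes a point from world to camera coordinates). Camera axes: x right, y up, looking along -z (the intrinsics and any distortion apply to the point x, -y, -z); pixel columns grow to the right and rows downward; lengths in m; the calibration is good to about 2 mm. A picture is of the moment at which its call begins: read the wrist's pose just before it. camera_params takes no time and is no camera call; for the wrist camera it gives the pose at the moment of the call.
- r.hand_in(): hands the job in; it is judged then, once.
Trained networks look in the newest picture that a camera, given by its name, has taken for a name from the list of things; names that differ only in an ending like _2 or _b are one class to them, and where a whole thing is asked for, a point or a joint stands for the part that bears it (a point fixed in the world has none). Each returns a list of dicts, best first, with "confidence" (0 to 1); they miss things now and then, are a little off and sometimes report something else, mostly with a low value. They report only what shows in the picture. A call takes as long as a camera call. They do not tell look-alikes from the thing itself.
- optics.outline_of(target, camera): "mask" (400x640 bool, what is visible of it) and "at" ([row, column] in pixels, amid what is visible of it).
The state is a dict: "time": time; "q": joint angles; "qd": joint speeds; "joint_efforts": joint torques, N m; "tool_pos": TCP position; "orientation": TCP orientation; "contact_force": force on the tool from outside, world axes, zero at the start; "ft_torque": the same for the moment, N m; "finger_gap": opening from 0.0 (shut) to 1.0 (fully open); "gripper_force": force on a finger pad.
Only numpy, scipy, OpenCV 4.12 (cv2) and the standard library are available. Lean on these libraries where they do the work, as an engineer would, in place of code of your own. Each camera call takes 0.05 s, during which the arm holds its last target. There are 200 camera calls.

## Working session

There is one attempt and no reset: what is moved stays moved. The work goes in short steps, Python scripts to look and compute and a shell command to move; the robot and the scene stay as the last step left them, time stands still between calls to the robot, and variables do not carry over. Pictures are saved under pics/ and viewed, at most 10 in all, crops included, and the job is handed in when it is done.

```bash
mkdir -p pics; cat > h.py <<'E'
import numpy as np, cv2
from rig import monitor, optics, r
def cloud(cam,d,mask=None):
    p=optics.camera_params(cam); 
    v,u=np.nonzero((d>0)&(mask if mask is not None else True))
    xd=np.stack([(u-p['cx'])/p['fx'],(v-p['cy'])/p['fy']],1); x=xd.copy()
    for _ in range(10): x=xd/(1+p['k1']*(x**2).sum(1,keepdims=True))
    z=d[v,u]; P=np.stack([x[:,0]*z,-x[:,1]*z,-z,np.ones(len(z))],1)
    return (P@np.linalg.inv(p['camera_from_world']).T)[:,:3],v,u
E
python3 - <<'E'
from h import *
print(r.tip_reach, monitor.observe())
for c in ("scene","side"):
    im,d=optics.read_camera(c); cv2.imwrite(f'pics/{c}0.png',im[:,:,::-1]); np.save(f'{c}d.npy',d)
    for n in ("stand","strut","timer","button","tea_box","jar","mug","mill","bowl","plates","planter","driftwood"):
        for o in optics.outline_of(n,c)[:3]:
            if o['confidence']<.3: continue
            P,v,u=cloud(c,d,o['mask'])
            print(c,n,round(o['confidence'],2),o['at'],np.round(np.median(P,0),3) if len(P) else 0,np.round(np.percentile(P,2,axis=0),3),np.round(np.percentile(P,98,axis=0),3))
E
```

```text
0.017 {'time': 0.0, 'q': array([ 1.07689187e+00,  1.59042317e-01,  1.59822373e+00, -2.66212582e-06,
        1.38620931e+00, -2.10081896e-01]), 'qd': array([-0.00173343,  0.00010315, -0.00094447,  0.00098801, -0.00069088,
        0.00056469]), 'joint_efforts': array([ 1.80448678e-03, -3.85574234e+01, -3.22107482e+01,  7.03924242e-02,
        3.79072933e-02, -1.10898977e-04]), 'tool_pos': array([0.1607075 , 0.55139897, 0.197227  ]), 'orientation': array([[-9.59991999e-01,  2.80026017e-01, -8.90221890e-04],
       [ 2.80027161e-01,  9.59990644e-01, -1.65893555e-03],
       [ 3.90059570e-04, -1.84185117e-03, -9.99998228e-01]]), 'contact_force': array([0.05214815, 0.48862869, 0.42373015]), 'ft_torque': array([-0.00695442,  0.04171448, -0.01523647]), 'gripper_force': 0.0, 'finger_gap': 1.0019492239430776}
scene stand 0.92 [209.9, 305.2] [ 0.559 -0.062  0.032] [ 0.514 -0.116  0.002] [0.585 0.006 0.052]
scene stand 0.87 [166.9, 335.8] [0.419 0.077 0.028] [ 0.358  0.022 -0.003] [0.448 0.147 0.052]
scene strut 0.96 [157.7, 341.2] [0.417 0.107 0.048] [ 0.342  0.066 -0.003] [0.446 0.167 0.052]
s
[... 2213 characters left out ...]
0.004] [0.523 0.276 0.091]
side jar 0.85 [147.1, 305.8] [0.612 0.261 0.063] [0.588 0.25  0.007] [0.64  0.301 0.097]
side mug 0.77 [294.0, 303.7] [ 0.457 -0.273  0.052] [ 0.397 -0.304  0.004] [ 0.493 -0.236  0.086]
side mill 0.63 [154.1, 351.9] [0.741 0.164 0.077] [0.724 0.153 0.003] [0.771 0.191 0.149]
side bowl 0.72 [136.4, 246.0] [0.464 0.45  0.05 ] [0.406 0.359 0.002] [0.526 0.486 0.07 ]
side plates 0.61 [352.9, 404.1] [ 0.606 -0.476  0.033] [ 0.523 -0.537  0.014] [ 0.691 -0.396  0.04 ]
side planter 0.93 [350.6, 296.1] [ 0.388 -0.464  0.127] [ 0.333 -0.506  0.001] [ 0.448 -0.389  0.161]
side driftwood 0.69 [222.0, 389.3] [ 0.739 -0.114  0.029] [ 0.705 -0.181  0.005] [ 0.778 -0.061  0.05 ]
```

View pics/scene0.png

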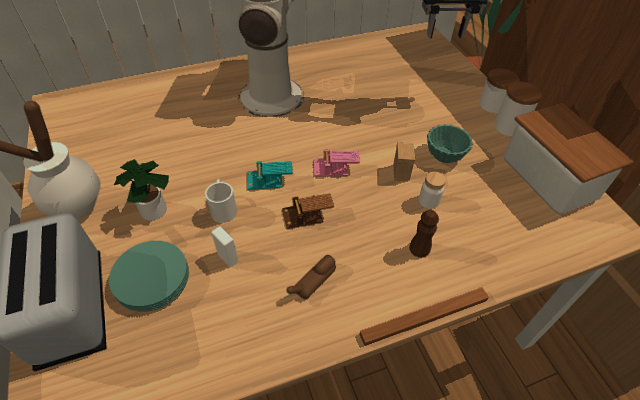

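View pics/side0.png

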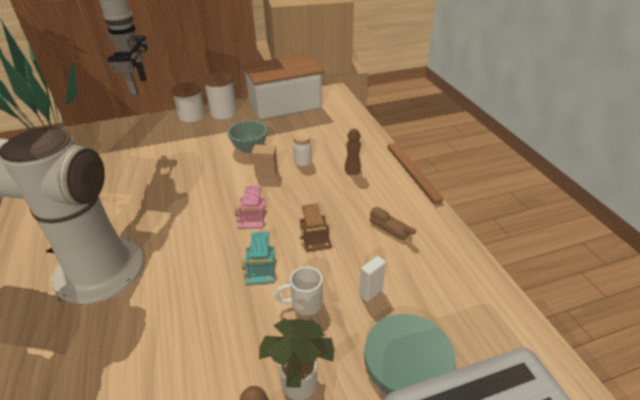

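```bash
cat > fit.py <<'E'
from h import *
def fit(n,c,lo,hi,near):
    im,d=optics.read_camera(c)
    for o in optics.outline_of(n,c):
        P,v,u=cloud(c,d,o['mask']); m=(P[:,2]>lo)&(P[:,2]<hi)&(np.hypot(*(P[:,:2]-near).T)<.12); P=P[m]
        if len(P)<20: continue
        (cx,cy),(w,h),a=cv2.minAreaRect((P[:,:2]*1000).astype(np.float32))
        print(c,n,round(o['confidence'],2),len(P),'c',round(cx,1),round(cy,1),'wh',round(w,1),round(h,1),'ang',round(a,1))
    return im
if __name__=='__main__':
    out=[]
    for c in ('scene','side'):
        fit('strut',c,.044,.06,[.555,-.04]); im=fit('timer',c,.096,.11,[.61,-.29])
        k=(slice(215,275),slice(195,255)) if c=='scene' else (slice(247,307),slice(342,402))
        out.append(cv2.resize(im[k],(380,380),interpolation=cv2.INTER_CUBIC))
    cv2.imwrite('pics/t.png',np.hstack(out)[:,:,::-1])
E
python3 fit.py
```

```text
scene timer 0.94 191 c 613.7 -290.3 wh 53.9 25.9 ang 23.3
side strut 0.92 376 c 549.8 -31.2 wh 90.7 45.0 ang 82.6
side timer 0.94 236 c 608.5 -292.3 wh 55.1 28.9 ang 21.6
```

View pics/t.png

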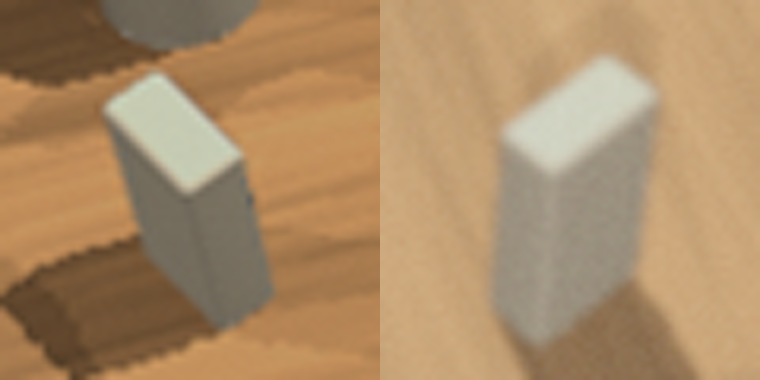

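```bash
cat >> h.py <<'E'
from scipy.spatial.transform import Rotation as Ro
AZ=np.deg2rad(82.6)
def tool(tilt, az=None):
    """tool y along stand -y; tilt>0: tool points toward stand +x"""
    az=AZ if az is None else az
    R=np.array([[np.cos(az),np.sin(az),0],[np.sin(az),-np.cos(az),0],[0,0,-1.]])
    return R@Ro.from_euler('y',tilt).as_matrix()
def delta(p,R,s=None):
    s=s or monitor.observe(); C=s['orientation']
    d=C.T@(np.array(p)-s['tool_pos'])*100; w=Ro.from_matrix(C.T@R).as_rotvec(degrees=True)
    return dict(zip(('x','y','z','wx','wy','wz'),[round(float(a),2) for a in (*d,*w)]))
E
python3 - <<'E'
from h import *
print(tool(0), delta([.56,-.1,.30],tool(0)))
E
```

```text
[[ 0.1287956   0.99167116  0.        ]
 [ 0.99167116 -0.1287956   0.        ]
 [ 0.          0.         -1.        ]] {'x': -56.56, 'y': -51.42, 'z': -10.18, 'wx': -0.0, 'wy': 0.0, 'wz': 81.14}
```

```bash
python3 -m jog '[{"fingers":1,"x":0,"y":0,"z":-10},{"fingers":1,"x":0,"y":0,"z":-10},{"fingers":1,"x":0,"y":0,"z":-10},{"fingers":1,"x":-56.5,"y":-51.4,"z":-10,"wz":81},{"fingers":1,"x":-56.5,"y":-51.4,"z":-10,"wz":81},{"fingers":1,"x":-56.5,"y":-51.4,"z":-10,"wz":81},{"fingers":1,"x":-56.5,"y":-51.4,"z":-10,"wz":81},{"fingers":1,"x":-56.5,"y":-51.4,"z":-10,"wz":81},{"fingers":1,"x":-56.5,"y":-51.4,"z":-10,"wz":81},{"fingers":1,"x":-56.5,"y":-51.4,"z":-10,"wz":81}]'
python3 - <<'E'
from h import *
print(delta([.56,-.1,.30],tool(0)))
E
```

```text
{'x': -56.56, 'y': -51.42, 'z': -10.18, 'wx': -0.0, 'wy': 0.0, 'wz': 81.14}validation failed for argument at $[0]...
```

```bash
python3 -m jog '[{"fingers":1,"x":0,"y":0,"z":-10,"wx":0,"wy":0,"wz":0},{"fingers":1,"x":0,"y":0,"z":-10,"wx":0,"wy":0,"wz":0},{"fingers":1,"x":-56.5,"y":-51.4,"z":-10,"wx":0,"wy":0,"wz":81},{"fingers":1,"x":-56.5,"y":-51.4,"z":-10,"wx":0,"wy":0,"wz":81},{"fingers":1,"x":-56.5,"y":-51.4,"z":-10,"wx":0,"wy":0,"wz":81},{"fingers":1,"x":-56.5,"y":-51.4,"z":-10,"wx":0,"wy":0,"wz":81},{"fingers":1,"x":-56.5,"y":-51.4,"z":-10,"wx":0,"wy":0,"wz":81},{"fingers":1,"x":-56.5,"y":-51.4,"z":-10,"wx":0,"wy":0,"wz":81},{"fingers":1,"x":-56.5,"y":-51.4,"z":-10,"wx":0,"wy":0,"wz":81},{"fingers":1,"x":-56.5,"y":-51.4,"z":-10,"wx":0,"wy":0,"wz":81}]'
python3 - <<'E'
from h import *
print(delta([.56,-.1,.30],tool(0)))
E
```

```text
time: 2.53
tool_pos: [0.3354, 0.2659, 0.2891]
orientation: [[-0.278, 0.961, 0.001], [0.961, 0.278, 0.0], [0.0, 0.001, -1.0]]
contact_force: [0.7, 0.3, -0.3]
finger_gap: 1.001
gripper_force: 0.0
{'x': -41.39, 'y': 11.42, 'z': -1.08, 'wx': 0.06, 'wy': -0.02, 'wz': 23.51}
```

```bash
python3 -m jog '[{"fingers":1,"x":-41.4,"y":11.4,"z":-1,"wx":0,"wy":0,"wz":23.5},{"fingers":1,"x":-41.4,"y":11.4,"z":-1,"wx":0,"wy":0,"wz":23.5},{"fingers":1,"x":-41.4,"y":11.4,"z":-1,"wx":0,"wy":0,"wz":23.5},{"fingers":1,"x":-41.4,"y":11.4,"z":-1,"wx":0,"wy":0,"wz":23.5},{"fingers":1,"x":-41.4,"y":11.4,"z":-1,"wx":0,"wy":0,"wz":23.5},{"fingers":1,"x":-41.4,"y":11.4,"z":-1,"wx":0,"wy":0,"wz":23.5},{"fingers":1,"x":-41.4,"y":11.4,"z":-1,"wx":0,"wy":0,"wz":23.5},{"fingers":1,"x":-41.4,"y":11.4,"z":-1,"wx":0,"wy":0,"wz":23.5},{"fingers":1,"x":-41.4,"y":11.4,"z":-1,"wx":0,"wy":0,"wz":23.5},{"fingers":1,"x":-41.4,"y":11.4,"z":-1,"wx":0,"wy":0,"wz":23.5}]'
python3 - <<'E'
from h import *
from fit import fit
s=monitor.observe();print(s['tool_pos'],s['q'])
fit('strut','wrist',.044,.06,[.555,-.04]); fit('timer','wrist',.096,.11,[.61,-.29])
im,d=optics.read_camera('wrist');cv2.imwrite('pics/w1.png',im[:,:,::-1])
p=optics.camera_params('wrist');print(np.linalg.inv(p['camera_from_world']))
E
```

```text
time: 3.37
tool_pos: [0.5554, -0.0883, 0.2986]
orientation: [[0.123, 0.992, 0.0], [0.992, -0.123, -0.0], [0.0, 0.0, -1.0]]
contact_force: [0.2, 0.9, 0.4]
finger_gap: 0.995
gripper_force: 0.0
[ 0.55536435 -0.08829876  0.2985836 ] [-3.72614642e-01  7.78270528e-02  1.48863745e+00  1.23679321e-04
  1.57480306e+00 -2.49014809e-01]
wrist strut 0.78 2291 c 551.8 -35.0 wh 84.7 45.6 ang 81.5
wrist timer 0.78 544 c 612.4 -284.6 wh 55.1 26.3 ang 22.2
[[ 9.92536278e-01  1.17490270e-01  3.26767955e-02  5.64368225e-01]
 [-1.21949724e-01  9.56324429e-01  2.65653631e-01 -1.16362051e-02]
 [-3.79008745e-05 -2.67655792e-01  9.63514595e-01  4.84615187e-01]
 [ 0.00000000e+00  0.00000000e+00  0.00000000e+00  1.00000000e+00]]
```

View pics/w1.png

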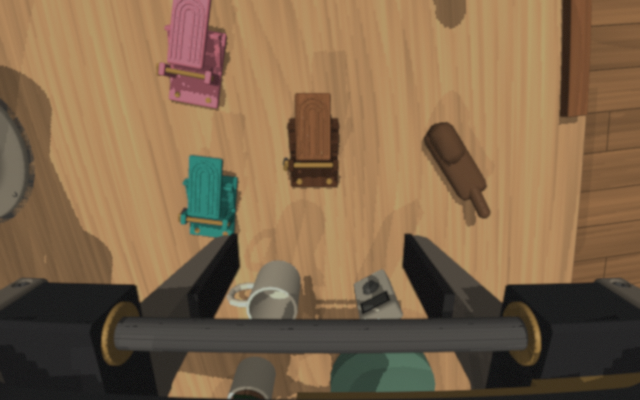

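```bash
cat >> h.py <<'E'
AZ=np.deg2rad(82.); HP=np.array([.5445,-.080,.04]); ux=np.array([np.cos(AZ),np.sin(AZ),0]); uz=np.array([0,0,1.])
def tip(th,L=.08): return HP+ux*(L*np.cos(th)-.005*np.sin(th))+uz*(L*np.sin(th)+.005*np.cos(th))
E
python3 - <<'E'
from h import *
R=tool(np.deg2rad(-40)); print(tip(0),delta(tip(0)-R[:,2]*.09,R))
E
```

```text
[ 0.55563385 -0.00077855  0.045     ] {'x': 14.22, 'y': -0.81, 'z': 18.45, 'wx': 0.29, 'wy': -40.03, 'wz': 0.91}
```

```bash
python3 -m jog '[{"fingers":1,"x":14.2,"y":-0.8,"z":10,"wx":0,"wy":-40,"wz":0.9},{"fingers":1,"x":14.2,"y":-0.8,"z":10,"wx":0,"wy":-40,"wz":0.9},{"fingers":1,"x":14.2,"y":-0.8,"z":10,"wx":0,"wy":-40,"wz":0.9},{"fingers":1,"x":14.2,"y":-0.8,"z":18.4,"wx":0,"wy":-40,"wz":0.9},{"fingers":1,"x":14.2,"y":-0.8,"z":18.4,"wx":0,"wy":-40,"wz":0.9},{"fingers":1,"x":14.2,"y":-0.8,"z":18.4,"wx":0,"wy":-40,"wz":0.9},{"fingers":1,"x":14.2,"y":-0.8,"z":18.4,"wx":0,"wy":-40,"wz":0.9},{"fingers":1,"x":14.2,"y":-0.8,"z":18.4,"wx":0,"wy":-40,"wz":0.9},{"fingers":1,"x":14.2,"y":-0.8,"z":18.4,"wx":0,"wy":-40,"wz":0.9},{"fingers":1,"x":14.2,"y":-0.8,"z":18.4,"wx":0,"wy":-40,"wz":0.9}]'
python3 - <<'E'
from h import *
from fit import fit
R=tool(np.deg2rad(-40)); print(delta(tip(0),R), monitor.observe()['q'])
fit('strut','wrist',.044,.06,[.555,-.04]);fit('strut','wrist',.044,.06,[.555,-.04])
E
```

```text
time: 4.45
tool_pos: [0.5667, 0.0554, 0.1197]
orientation: [[0.115, 0.99, -0.078], [0.76, -0.138, -0.635], [-0.64, 0.014, -0.768]]
contact_force: [0.4, -0.6, 0.5]
finger_gap: 1.001
gripper_force: 0.0
{'x': 0.38, 'y': -0.43, 'z': 9.4, 'wx': 0.65, 'wy': -0.2, 'wz': -0.47} [ 0.2429569   0.50500696  1.48706118 -0.64527423  1.46496082  0.56258075]
wrist strut 0.94 2550 c 551.1 -31.1 wh 87.3 46.0 ang 83.2
wrist strut 0.66 2465 c 550.6 -30.7 wh 86.3 45.7 ang 83.5
```

```bash
sed -i 's/AZ=np.deg2rad(82.);/AZ=np.deg2rad(82.9);/; s/\.5445,-\.080,/.5450,-.0780,/' h.py
python3 - <<'E'
from h import *
R=tool(np.deg2rad(-40)); print(delta(tip(0),R))
E
```

```text
{'x': 0.47, 'y': -0.39, 'z': 9.08, 'wx': -0.11, 'wy': -0.13, 'wz': -1.08}
```

```bash
python3 -m jog '[{"fingers":1,"x":0.5,"y":-0.4,"z":2,"wx":0,"wy":0,"wz":-1},{"fingers":1,"x":0.5,"y":-0.4,"z":4,"wx":0,"wy":0,"wz":-1},{"fingers":1,"x":0.5,"y":-0.4,"z":6,"wx":0,"wy":0,"wz":-1},{"fingers":1,"x":0.5,"y":-0.4,"z":8,"wx":0,"wy":0,"wz":-1},{"fingers":1,"x":0.5,"y":-0.4,"z":9,"wx":0,"wy":0,"wz":-1},{"fingers":1,"x":0.5,"y":-0.4,"z":9,"wx":0,"wy":0,"wz":-1},{"fingers":-1,"x":0.5,"y":-0.4,"z":9,"wx":0,"wy":0,"wz":-1},{"fingers":-1,"x":0.5,"y":-0.4,"z":9,"wx":0,"wy":0,"wz":-1},{"fingers":-1,"x":0.5,"y":-0.4,"z":9,"wx":0,"wy":0,"wz":-1},{"fingers":-1,"x":0.5,"y":-0.4,"z":9,"wx":0,"wy":0,"wz":-1}]'
python3 - <<'E'
from h import *
s=monitor.observe()
for i in range(1,9):
    th=i*.17; print(round(th,2), delta(tip(th)-tip(0)+s['tool_pos'],s['orientation']@Ro.from_euler('y',th*.8).as_matrix(),s))
E
```

```text
time: 5.48
tool_pos: [0.5541, 0.0033, 0.0433]
orientation: [[0.092, 0.992, -0.082], [0.761, -0.123, -0.637], [-0.642, -0.004, -0.766]]
contact_force: [0.6, -0.1, -0.7]
finger_gap: 0.732
gripper_force: 0.0
0.17 {'x': -1.02, 'y': -0.01, 'z': -0.9, 'wx': 0.0, 'wy': 7.79, 'wz': 0.0}
0.34 {'x': -2.17, 'y': -0.01, 'z': -1.62, 'wx': -0.0, 'wy': 15.58, 'wz': 0.0}
0.51 {'x': -3.43, 'y': -0.02, 'z': -2.13, 'wx': -0.0, 'wy': 23.38, 'wz': 0.0}
0.68 {'x': -4.76, 'y': -0.02, 'z': -2.43, 'wx': -0.0, 'wy': 31.17, 'wz': 0.0}
0.85 {'x': -6.12, 'y': -0.02, 'z': -2.49, 'wx': -0.0, 'wy': 38.96, 'wz': 0.0}
1.02 {'x': -7.47, 'y': -0.03, 'z': -2.32, 'wx': -0.0, 'wy': 46.75, 'wz': 0.0}
1.19 {'x': -8.78, 'y': -0.03, 'z': -1.92, 'wx': -0.0, 'wy': 54.55, 'wz': 0.0}
1.36 {'x': -9.99, 'y': -0.03, 'z': -1.32, 'wx': -0.0, 'wy': 62.34, 'wz': 0.0}
```

```bash
python3 -m jog '[{"fingers":-1,"x":0,"y":0,"z":0,"wx":0,"wy":0,"wz":0},{"fingers":-1,"x":0,"y":0,"z":0,"wx":0,"wy":0,"wz":0},{"fingers":-1,"x":0,"y":0,"z":0,"wx":0,"wy":0,"wz":0},{"fingers":-1,"x":0,"y":0,"z":0,"wx":0,"wy":0,"wz":0},{"fingers":-1,"x":0,"y":0,"z":0,"wx":0,"wy":0,"wz":0},{"fingers":-1,"x":0,"y":0,"z":0,"wx":0,"wy":0,"wz":0},{"fingers":-1,"x":0,"y":0,"z":0,"wx":0,"wy":0,"wz":0},{"fingers":-1,"x":0,"y":0,"z":0,"wx":0,"wy":0,"wz":0},{"fingers":-1,"x":0,"y":0,"z":0,"wx":0,"wy":0,"wz":0},{"fingers":-1,"x":0,"y":0,"z":0,"wx":0,"wy":0,"wz":0}]'
```

```text
time: 6.32
tool_pos: [0.5531, 0.0027, 0.0423]
orientation: [[0.091, 0.992, -0.084], [0.761, -0.124, -0.637], [-0.643, -0.006, -0.766]]
contact_force: [0.5, 0.4, 0.1]
finger_gap: 0.015
gripper_force: 0.0
```

```bash
python3 - <<'E'
from h import *
im,d=optics.read_camera('wrist')
s,ds=optics.read_camera('side')
b=cv2.resize(s[170:290,250:410],(533,400),interpolation=cv2.INTER_CUBIC)
cv2.imwrite('pics/w2.png',np.hstack([cv2.resize(im,(400,250)),cv2.resize(b,(333,250))])[:,:,::-1])
E
```

```text
(no output)
```

View pics/w2.png

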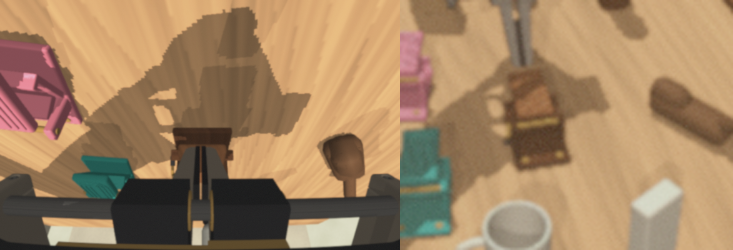

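```bash
python3 - <<'E'
from h import *
for c in ('side','scene','wrist'):
    im,d=optics.read_camera(c)
    for o in optics.outline_of('strut',c)[:2]:
        P,v,u=cloud(c,d,o['mask']); P=P[np.hypot(*(P[:,:2]-[.55,-.04]).T)<.1]
        if len(P)<20: continue
        q=P-HP; a=q@ux
        print(c,round(o['confidence'],2),[(int(k*1000),*np.round(np.percentile(P[(a>k)&(a<k+.01),2],[10,50,90])*1000)) for k in np.arange(0,.13,.01) if ((a>k)&(a<k+.01)).sum()>4])
    P,v,u=cloud(c,d); q=P-HP; m=(q@ux>.05)&(q@ux<.16)&(abs(q@np.cross(uz,ux))<.02);q=q[m]
    print('all',[(int(k*1000),*np.round(1000*(.04+np.percentile(q[abs(q@ux-k)<.005,2],[5,50,95])))) for k in np.arange(.06,.15,.01) if (abs(q@ux-k)<.005).sum()>4])
print(monitor.observe()['tool_pos'])
E
```

```text
side 0.67 [(0, np.float64(43.0), np.float64(48.0), np.float64(51.0)), (10, np.float64(47.0), np.float64(50.0), np.float64(52.0)), (20, np.float64(47.0), np.float64(50.0), np.float64(53.0)), (30, np.float64(49.0), np.float64(50.0), np.float64(52.0)), (40, np.float64(47.0), np.float64(50.0), np.float64(52.0)), (50, np.float64(49.0), np.float64(51.0), np.float64(53.0)), (60, np.float64(48.0), np.float64(50.0), np.float64(52.0)), (70, np.float64(48.0), np.float64(50.0), np.float64(53.0)), (80, np.float64(48.0), np.float64(50.0), np.float64(52.0))]
all [(60, np.float64(48.0), np.float64(51.0), np.float64(53.0)), (69, np.float64(48.0), np.float64(50.0), np.float64(53.0)), (79, np.float64(48.0), np.float64(50.0), np.float64(62.0)), (89, np.float64(48.0), np.float64(66.0), np.float64(74.0)), (99, np.float64(65.0), np.float64(79.0), np.float64(88.0)), (109, np.float64(77.0), np.float64(93.0), np.float64(100.0)), (119, np.float64(88.0), np.float64(104.0), np.float64(113.0)), (129, np.float64(109.0), np.float64(137.0), np.float64(157.0)), (139, np.float64(105.0), np.float64(133.0), np.float64(1
[... 1362 characters left out ...]
(90, np.float64(43.0), np.float64(45.0), np.float64(49.0)), (100, np.float64(51.0), np.float64(52.0), np.float64(53.0))]
all [(60, np.float64(-1.0), np.float64(2.0), np.float64(8.0)), (69, np.float64(-1.0), np.float64(-0.0), np.float64(0.0)), (79, np.float64(-1.0), np.float64(-0.0), np.float64(50.0)), (89, np.float64(-1.0), np.float64(0.0), np.float64(49.0)), (99, np.float64(-1.0), np.float64(-0.0), np.float64(55.0)), (109, np.float64(-1.0), np.float64(0.0), np.float64(67.0)), (119, np.float64(-1.0), np.float64(69.0), np.float64(79.0)), (129, np.float64(-1.0), np.float64(83.0), np.float64(101.0)), (139, np.float64(-1.0), np.float64(0.0), np.float64(102.0))]
[0.55312661 0.00269386 0.04232792]
```

```bash
python3 -m jog '[{"fingers":-1,"x":-0.4,"y":0,"z":-0.5,"wx":0,"wy":0,"wz":0},{"fingers":-1,"x":-0.8,"y":0,"z":-0.9,"wx":0,"wy":0,"wz":0},{"fingers":-1,"x":-1.2,"y":0,"z":-1.4,"wx":0,"wy":0,"wz":0},{"fingers":-1,"x":-1.2,"y":0,"z":-1.4,"wx":0,"wy":0,"wz":0},{"fingers":-1,"x":-1.2,"y":0,"z":-1.4,"wx":0,"wy":0,"wz":0},{"fingers":-1,"x":-1.2,"y":0,"z":-1.4,"wx":0,"wy":0,"wz":0},{"fingers":-1,"x":-1.2,"y":0,"z":-1.4,"wx":0,"wy":0,"wz":0},{"fingers":-1,"x":-1.2,"y":0,"z":-1.4,"wx":0,"wy":0,"wz":0},{"fingers":-1,"x":-1.2,"y":0,"z":-1.4,"wx":0,"wy":0,"wz":0},{"fingers":-1,"x":-1.2,"y":0,"z":-1.4,"wx":0,"wy":0,"wz":0}]'
python3 - <<'E'
from h import *
for c in ('side','scene'):
    im,d=optics.read_camera(c)
    P,v,u=cloud(c,d); q=P-HP; m=(q@ux>.0)&(q@ux<.16)&(abs(q@np.cross(uz,ux))<.02);q=q[m]
    print(c,[(int(k*1000),*np.round(1000*(.04+np.percentile(q[abs(q@ux-k)<.005,2],[5,50,95]))).astype(int)) for k in np.arange(0,.15,.01) if (abs(q@ux-k)<.005).sum()>4])
E
```

```text
time: 7.55
tool_pos: [0.5531, 0.0024, 0.0606]
orientation: [[0.091, 0.992, -0.085], [0.761, -0.124, -0.637], [-0.643, -0.006, -0.766]]
contact_force: [0.1, -0.9, -0.0]
finger_gap: 0.004
gripper_force: 0.0
side [(0, np.int64(6), np.int64(18), np.int64(50)), (10, np.int64(7), np.int64(49), np.int64(52)), (20, np.int64(20), np.int64(50), np.int64(53)), (30, np.int64(18), np.int64(51), np.int64(54)), (40, np.int64(48), np.int64(50), np.int64(52)), (50, np.int64(48), np.int64(50), np.int64(52)), (60, np.int64(48), np.int64(50), np.int64(53)), (70, np.int64(48), np.int64(51), np.int64(53)), (80, np.int64(48), np.int64(50), np.int64(83)), (90, np.int64(49), np.int64(84), np.int64(92)), (100, np.int64(80), np.int64(98), np.int64(107)), (110, np.int64(101), np.int64(110), np.int64(118)), (120, np.int64(106), np.int64(123), np.int64(131)), (130, np.int64(125), np.int64(145), np.int64(175)), (140, np.int64(125), np.int64(152), np.int64(178))]
scene [(0, np.int64(29), np.int64(31), np.int64(33)), (10, np.int64(15), np.int64(46), np.int64(51)), (20, np.int64(16), np.int64(49), np.int64(51)), (30, np.int64(21), np.int64(48), np.int64(51)), (40, np.int64(23), np.int64(48), np.int64(52)), (50, np.int64(35), np.int64(49), np.int64(52)), (60, np.int64(-4), np.int64(47), np.int64(52)), (70, np.int64(-4), np.int64(47), np.int64(51)), (80, np.int64(-3), np.int64(48), np.int64(51)), (90, np.int64(-5), np.int64(49), np.int64(87)), (100, np.int64(-4), np.int64(87), np.int64(101)), (110, np.int64(-4), np.int64(95), np.int64(112)), (120, np.int64(-3), np.int64(113), np.int64(125)), (130, np.int64(-3), np.int64(131), np.int64(170)), (140, np.int64(-4), np.int64(133), np.int64(178))]
```

```bash
python3 - <<'E'
from h import *
im,d=optics.read_camera('wrist'); a,_=optics.read_camera('side'); b,_=optics.read_camera('scene')
z=lambda s:cv2.resize(s,(400,300),interpolation=cv2.INTER_CUBIC)
A=np.vstack([np.hstack([z(a[180:255,270:370]),z(b[160:235,270:370])]),np.hstack([z(im[100:400,120:520]),z(im[180:330,220:420])])])
cv2.imwrite('pics/w3.png',A[:,:,::-1])
E
```

```text
(no output)
```

View pics/w3.png

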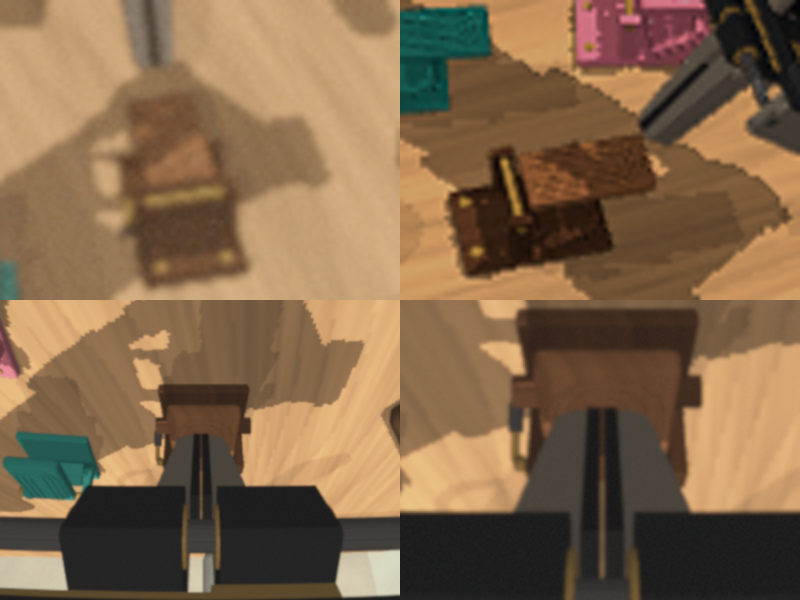

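```bash
cat > ft.py <<'E'
from h import *
s=monitor.observe(); print(s['tool_pos'],s['finger_gap'])
for c in ('side','scene','wrist'):
    im,d=optics.read_camera(c)
    P,v,u=cloud(c,d); q=(P-s['tool_pos'])@s['orientation']*1000
    m=(abs(q[:,0])<16)&(abs(q[:,1])<(16 if s['finger_gap']<.1 else 65))&(q[:,2]>-60)&(q[:,2]<40)&(P[:,2]>.056); q=q[m]
    print(c,len(q),'max z',np.round(np.sort(q[:,2])[-6:]),'x',np.percentile(q[:,0],[2,50,98]).round(),'y',np.percentile(q[:,1],[2,50,98]).round())
E
python3 ft.py
```

```text
[0.55320632 0.00247843 0.060748  ] 0.0035856472563317978
side 183 max z [-18. -18. -17. -17. -17. -16.] x [-14. -10.   2.] y [-15.  -1.  14.]
scene 145 max z [-19. -19. -19. -19. -18. -17.] x [-10.  -8.  10.] y [-12.   5.  16.]
wrist 2173 max z [-15. -15. -15. -15. -15. -15.] x [ 9. 10. 10.] y [-13.   1.  15.]
```

```bash
python3 -c "
from h import *
print(r.tip_reach)"
python3 -m jog '[{"fingers":1,"x":0,"y":0,"z":-2,"wx":0,"wy":0,"wz":0},{"fingers":1,"x":0,"y":0,"z":-3,"wx":0,"wy":0,"wz":0},{"fingers":1,"x":0,"y":0,"z":-3,"wx":0,"wy":0,"wz":0},{"fingers":1,"x":0,"y":0,"z":-3,"wx":0,"wy":0,"wz":0},{"fingers":1,"x":0,"y":0,"z":-3,"wx":0,"wy":0,"wz":0},{"fingers":1,"x":0,"y":0,"z":-3,"wx":0,"wy":0,"wz":0},{"fingers":1,"x":0,"y":0,"z":-3,"wx":0,"wy":0,"wz":0},{"fingers":1,"x":0,"y":0,"z":-3,"wx":0,"wy":0,"wz":0},{"fingers":1,"x":0,"y":0,"z":-3,"wx":0,"wy":0,"wz":0},{"fingers":1,"x":0,"y":0,"z":-3,"wx":0,"wy":0,"wz":0}]'; python3 ft.py
```

```text
0.017
time: 8.78
tool_pos: [0.5556, 0.0215, 0.0836]
orientation: [[0.091, 0.992, -0.084], [0.761, -0.124, -0.637], [-0.643, -0.006, -0.766]]
contact_force: [0.9, -0.3, 0.3]
finger_gap: 0.709
gripper_force: 0.0
[0.55563916 0.02145409 0.08358782] 0.7086942407999651
side 194 max z [-17. -17. -17. -16. -16. -16.] x [-13.  -9.   7.] y [-47.  -0.  47.]
scene 268 max z [-17. -17. -16. -16. -16. -16.] x [-11.  -6.  10.] y [-45.  33.  52.]
wrist 3607 max z [-15. -15. -15. -15. -15. -15.] x [-9.  9. 10.] y [-49. -35.  50.]
```

```bash
cat >> h.py <<'E'
OFF=.034
def gd(p,R,s=None): return delta(np.array(p)+OFF*R[:,2],R,s)
E
python3 - <<'E'
from h import *
print(gd(tip(0,.079),tool(np.deg2rad(-40))))
E
```

```text
{'x': 0.87, 'y': 0.21, 'z': 7.72, 'wx': -0.28, 'wy': -0.0, 'wz': 0.2}
```

```bash
python3 -m jog '[{"fingers":1,"x":0.9,"y":0.2,"z":1,"wx":0,"wy":0,"wz":0},{"fingers":1,"x":0.9,"y":0.2,"z":3,"wx":0,"wy":0,"wz":0},{"fingers":1,"x":0.9,"y":0.2,"z":5,"wx":0,"wy":0,"wz":0},{"fingers":1,"x":0.9,"y":0.2,"z":7,"wx":0,"wy":0,"wz":0},{"fingers":1,"x":0.9,"y":0.2,"z":7.7,"wx":0,"wy":0,"wz":0},{"fingers":0,"x":0.9,"y":0.2,"z":7.7,"wx":0,"wy":0,"wz":0},{"fingers":-1,"x":0.9,"y":0.2,"z":7.7,"wx":0,"wy":0,"wz":0},{"fingers":-1,"x":0.9,"y":0.2,"z":7.7,"wx":0,"wy":0,"wz":0},{"fingers":-1,"x":0.9,"y":0.2,"z":7.7,"wx":0,"wy":0,"wz":0},{"fingers":-1,"x":0.9,"y":0.2,"z":7.7,"wx":0,"wy":0,"wz":0}]'
python3 -m jog '[{"fingers":-1,"x":0,"y":0,"z":0,"wx":0,"wy":0,"wz":0},{"fingers":-1,"x":0,"y":0,"z":0,"wx":0,"wy":0,"wz":0},{"fingers":-1,"x":0,"y":0,"z":0,"wx":0,"wy":0,"wz":0},{"fingers":-1,"x":0,"y":0,"z":0,"wx":0,"wy":0,"wz":0},{"fingers":-1,"x":0,"y":0,"z":0,"wx":0,"wy":0,"wz":0},{"fingers":-1,"x":0,"y":0,"z":0,"wx":0,"wy":0,"wz":0},{"fingers":-1,"x":0,"y":0,"z":0,"wx":0,"wy":0,"wz":0},{"fingers":-1,"x":0,"y":0,"z":0,"wx":0,"wy":0,"wz":0},{"fingers":-1,"x":0,"y":0,"z":0,"wx":0,"wy":0,"wz":0},{"fingers":-1,"x":0,"y":0,"z":0,"wx":0,"wy":0,"wz":0}]'
python3 - <<'E'
from h import *
s=monitor.observe(); C=s['orientation']; g0=s['tool_pos']-OFF*C[:,2]
for i in range(1,9):
    th=i*.17; print(round(th,2), gd(tip(th,.079)-tip(0,.079)+g0,C@Ro.from_euler('y',th*.8).as_matrix(),s))
E
```

```text
time: 9.77
tool_pos: [0.553, -0.0203, 0.0198]
orientation: [[0.092, 0.992, -0.082], [0.761, -0.123, -0.637], [-0.642, -0.004, -0.766]]
contact_force: [1.1, 0.3, 0.2]
finger_gap: 0.66
gripper_force: 0.0
time: 10.6
tool_pos: [0.5516, -0.0205, 0.0193]
orientation: [[0.091, 0.992, -0.085], [0.761, -0.124, -0.637], [-0.643, -0.007, -0.766]]
contact_force: [-4.1, 3.2, 5.2]
finger_gap: 0.496
gripper_force: 30.0
0.17 {'x': -0.55, 'y': -0.01, 'z': -0.92, 'wx': 0.0, 'wy': 7.79, 'wz': -0.0}
0.34 {'x': -1.24, 'y': -0.02, 'z': -1.72, 'wx': 0.0, 'wy': 15.58, 'wz': -0.0}
0.51 {'x': -2.05, 'y': -0.02, 'z': -2.38, 'wx': 0.0, 'wy': 23.38, 'wz': -0.0}
0.68 {'x': -2.95, 'y': -0.03, 'z': -2.88, 'wx': 0.0, 'wy': 31.17, 'wz': -0.0}
0.85 {'x': -3.91, 'y': -0.04, 'z': -3.2, 'wx': 0.0, 'wy': 38.96, 'wz': -0.0}
1.02 {'x': -4.91, 'y': -0.04, 'z': -3.35, 'wx': 0.0, 'wy': 46.75, 'wz': -0.0}
1.19 {'x': -5.9, 'y': -0.04, 'z': -3.32, 'wx': 0.0, 'wy': 54.55, 'wz': -0.0}
1.36 {'x': -6.86, 'y': -0.04, 'z': -3.11, 'wx': 0.0, 'wy': 62.34, 'wz': -0.0}
```

```bash
python3 -m jog '[{"fingers":-1,"x":-0.5,"y":0,"z":-0.8,"wx":0,"wy":6.8,"wz":0},{"fingers":-1,"x":-1.05,"y":0,"z":-1.5,"wx":0,"wy":13.6,"wz":0},{"fingers":-1,"x":-1.7,"y":0,"z":-2.1,"wx":0,"wy":20.3,"wz":0},{"fingers":-1,"x":-2.45,"y":0,"z":-2.6,"wx":0,"wy":27,"wz":0},{"fingers":-1,"x":-3.3,"y":0,"z":-3.0,"wx":0,"wy":34,"wz":0},{"fingers":-1,"x":-4.1,"y":0,"z":-3.25,"wx":0,"wy":40.5,"wz":0},{"fingers":-1,"x":-4.9,"y":0,"z":-3.35,"wx":0,"wy":46.8,"wz":0},{"fingers":-1,"x":-5.7,"y":0,"z":-3.33,"wx":0,"wy":53,"wz":0},{"fingers":-1,"x":-6.5,"y":0,"z":-3.2,"wx":0,"wy":59.5,"wz":0},{"fingers":-1,"x":-6.9,"y":0,"z":-3.1,"wx":0,"wy":62.3,"wz":0}]'
python3 - <<'E'
from h import *
s=monitor.observe(); g=s['tool_pos']-OFF*s['orientation'][:,2]-HP; print(g@ux,g[2],np.arctan2(g[2],g@ux))
for th in (1.5,1.65,1.8,1.95): print(th, gd(tip(th,.079),tool(np.deg2rad(20+10*(th-1.4)/.5)),s))
E
```

```text
time: 11.43
tool_pos: [0.5477, -0.0548, 0.0875]
orientation: [[0.119, 0.992, 0.043], [0.915, -0.126, 0.384], [0.386, -0.006, -0.922]]
contact_force: [-1.8, 3.1, -0.5]
finger_gap: 0.499
gripper_force: 30.0
0.010272013299081591 0.07888425695609433 1.441308657879832
1.5 {'x': -0.92, 'y': 0.02, 'z': -0.4, 'wx': -0.28, 'wy': -0.72, 'wz': -0.29}
1.65 {'x': -1.87, 'y': 0.02, 'z': -0.78, 'wx': -0.27, 'wy': 2.28, 'wz': -0.29}
1.8 {'x': -2.86, 'y': 0.02, 'z': -1.01, 'wx': -0.26, 'wy': 5.28, 'wz': -0.3}
1.95 {'x': -3.87, 'y': 0.03, 'z': -1.06, 'wx': -0.26, 'wy': 8.28, 'wz': -0.31}
```

```bash
python3 -m jog '[{"fingers":1,"x":0,"y":0,"z":0,"wx":0,"wy":0,"wz":0},{"fingers":1,"x":0,"y":0,"z":0,"wx":0,"wy":0,"wz":0},{"fingers":1,"x":0,"y":0,"z":0,"wx":0,"wy":0,"wz":0},{"fingers":1,"x":0,"y":0,"z":0,"wx":0,"wy":0,"wz":0},{"fingers":1,"x":0,"y":0,"z":0,"wx":0,"wy":0,"wz":0},{"fingers":1,"x":0,"y":0,"z":0,"wx":0,"wy":0,"wz":0},{"fingers":1,"x":0,"y":0,"z":0,"wx":0,"wy":0,"wz":0},{"fingers":1,"x":0,"y":0,"z":0,"wx":0,"wy":0,"wz":0},{"fingers":1,"x":1,"y":0,"z":-3,"wx":0,"wy":0,"wz":0},{"fingers":1,"x":2,"y":0,"z":-7,"wx":0,"wy":0,"wz":0}]'
python3 - <<'E'
from h import *
for c in ('side','scene'):
    im,d=optics.read_camera(c)
    for o in optics.outline_of('strut',c)[:3]:
        P,v,u=cloud(c,d,o['mask']); q=P-HP; P=q[np.hypot(*q[:,:2].T)<.07]
        if len(P)<20: continue
        P=P[P[:,2]>.02]; print(c,round(o['confidence'],2),len(P),np.percentile(P@ux,[2,50,98]).round(3),np.percentile(P[:,2]+.04,[2,50,98]).round(3))
        if len(P)>30:
            w=np.linalg.svd(P-P.mean(0))[2]; nn=w[2]; print(nn@ux,nn[2],'mean',(P.mean(0)@ux).round(4),P.mean(0)[2].round(4)+.04,(P.mean(0)@np.cross(uz,ux)).round(4))
E
```

```text
time: 12.27
tool_pos: [0.545, -0.0596, 0.1567]
orientation: [[0.119, 0.992, 0.034], [0.916, -0.123, 0.381], [0.383, -0.014, -0.924]]
contact_force: [0.1, -0.1, -0.0]
finger_gap: 1.004
gripper_force: 0.0
side 0.6 236 [-0.047 -0.038 -0.02 ] [0.061 0.1   0.121]
-0.929759992086453 -0.3679029677432178 mean -0.0358 0.09670000000000001 0.0015
scene 0.61 183 [-0.044 -0.029 -0.011] [0.064 0.099 0.121]
-0.883636788125651 -0.46302012100271783 mean -0.0283 0.0969 -0.0092
```

```bash
python3 - <<'E'
from h import *
print(gd([.612,-.288,.20],tool(0,np.deg2rad(112.3))))
E
```

```text
{'x': -19.79, 'y': 9.08, 'z': -8.7, 'wx': 5.53, 'wy': -21.76, 'wz': -29.09}
```

```bash
python3 -m jog '[{"fingers":1,"x":1.5,"y":0,"z":-3.5,"wx":0,"wy":0,"wz":0},{"fingers":1,"x":-4,"y":2.2,"z":-9,"wx":1.4,"wy":-5.4,"wz":-7.3},{"fingers":1,"x":-8,"y":4,"z":-10,"wx":2.8,"wy":-10.8,"wz":-14.5},{"fingers":1,"x":-12,"y":5.5,"z":-10,"wx":4,"wy":-15,"wz":-20},{"fingers":1,"x":-16,"y":7.3,"z":-10,"wx":5.5,"wy":-21.8,"wz":-29},{"fingers":1,"x":-19.8,"y":9.1,"z":-8.7,"wx":5.5,"wy":-21.8,"wz":-29.1},{"fingers":1,"x":-19.8,"y":9.1,"z":-8.7,"wx":5.5,"wy":-21.8,"wz":-29.1},{"fingers":1,"x":-19.8,"y":9.1,"z":-8.7,"wx":5.5,"wy":-21.8,"wz":-29.1},{"fingers":1,"x":-19.8,"y":9.1,"z":-8.7,"wx":5.5,"wy":-21.8,"wz":-29.1},{"fingers":1,"x":-19.8,"y":9.1,"z":-8.7,"wx":5.5,"wy":-21.8,"wz":-29.1}]'
python3 - <<'E'
from h import *
from fit import fit
fit('timer','wrist',.093,.11,[.61,-.29]);im=fit('timer','wrist',.093,.11,[.61,-.29]); fit('timer','side',.093,.11,[.61,-.29]);fit('timer','scene',.093,.11,[.61,-.29])
print(gd([.612,-.288,.08],tool(0,np.deg2rad(112.3))))
E
```

```text
time: 13.3
tool_pos: [0.6107, -0.2865, 0.1629]
orientation: [[-0.379, 0.925, -0.004], [0.925, 0.379, 0.003], [0.005, -0.002, -1.0]]
contact_force: [-0.9, -0.4, 0.6]
finger_gap: 0.999
gripper_force: 0.0
wrist timer 0.67 2389 c 613.1 -291.4 wh 55.4 29.1 ang 23.5
wrist timer 0.93 2302 c 612.4 -291.3 wh 55.7 28.3 ang 23.9
side timer 0.71 258 c 609.2 -291.1 wh 57.3 27.2 ang 24.0
scene timer 0.72 224 c 614.2 -290.5 wh 55.7 27.9 ang 23.8
{'x': -0.11, 'y': 0.02, 'z': 11.9, 'wx': -0.04, 'wy': -0.07, 'wz': 0.03}
```

```bash
python3 - <<'E'
from h import *
print(gd([.6125,-.291,.08],tool(0,np.deg2rad(113.7))))
E
```

```text
{'x': -0.4, 'y': -0.04, 'z': 11.9, 'wx': -0.04, 'wy': -0.07, 'wz': -1.37}
```

```bash
python3 -m jog '[{"fingers":1,"x":-0.4,"y":0,"z":3,"wx":0,"wy":0,"wz":-1.4},{"fingers":1,"x":-0.4,"y":0,"z":6,"wx":0,"wy":0,"wz":-1.4},{"fingers":1,"x":-0.4,"y":0,"z":9,"wx":0,"wy":0,"wz":-1.4},{"fingers":0.8,"x":-0.4,"y":0,"z":11,"wx":0,"wy":0,"wz":-1.4},{"fingers":0.5,"x":-0.4,"y":0,"z":11.8,"wx":0,"wy":0,"wz":-1.4},{"fingers":-1,"x":-0.4,"y":0,"z":11.8,"wx":0,"wy":0,"wz":-1.4},{"fingers":-1,"x":-0.4,"y":0,"z":11.8,"wx":0,"wy":0,"wz":-1.4},{"fingers":-1,"x":-0.4,"y":0,"z":11.8,"wx":0,"wy":0,"wz":-1.4},{"fingers":-1,"x":-0.4,"y":0,"z":11.8,"wx":0,"wy":0,"wz":-1.4},{"fingers":-1,"x":-0.4,"y":0,"z":11.8,"wx":0,"wy":0,"wz":-1.4}]'
python3 -c "
from h import *
s=monitor.observe();print(s['finger_gap'],s['gripper_force'],s['q'])
ez=-np.sin(.436)*ux+np.cos(.436)*uz; ex=np.cos(.436)*ux+np.sin(.436)*uz
L=HP*[1,1,0]+.0117*ux+.015*uz
print(L, gd(L+.02*ex+.16*ez,tool(.436)))"
```

```text
time: 14.53
tool_pos: [0.6139, -0.2922, 0.0488]
orientation: [[-0.402, 0.916, 0.001], [0.916, 0.402, -0.001], [-0.002, 0.001, -1.0]]
contact_force: [-1.5, -0.8, 4.5]
finger_gap: 0.61
gripper_force: 29.9
0.6100709128704607 29.912993609905243 [-6.21288091e-01  5.59625264e-01  1.39282146e+00 -3.42381430e-04
  1.18751968e+00 -1.03500163e+00]
[ 0.54644614 -0.06638972  0.015     ] {'x': 20.36, 'y': 1.11, 'z': -8.92, 'wx': -6.66, 'wy': 24.45, 'wz': 30.33}
```

```bash
cat >> h.py <<'E'
ez=-np.sin(.436)*ux+np.cos(.436)*uz; ex=np.cos(.436)*ux+np.sin(.436)*uz
L=HP*[1,1,0]+.0117*ux+.015*uz; TO=np.array([.001,0,.0488])
def td(x,z,tilt=.436,s=None):
    R=tool(tilt); return delta(L+x*ex+z*ez-R@TO,R,s)
E
python3 -c "
from h import *
print(td(.024,.09))"
```

```text
{'x': 20.12, 'y': 0.97, 'z': -10.21, 'wx': -6.66, 'wy': 24.45, 'wz': 30.33}
```

```bash
python3 -m jog '[{"fingers":-1,"x":0,"y":0,"z":-4,"wx":0,"wy":0,"wz":0},{"fingers":-1,"x":0,"y":0,"z":-8,"wx":0,"wy":0,"wz":0},{"fingers":-1,"x":0,"y":0,"z":-12,"wx":0,"wy":0,"wz":0},{"fingers":-1,"x":0,"y":0,"z":-16,"wx":0,"wy":0,"wz":0},{"fingers":-1,"x":4,"y":0.2,"z":-16.5,"wx":-1.1,"wy":4,"wz":5},{"fingers":-1,"x":8,"y":0.4,"z":-16.5,"wx":-2.2,"wy":8,"wz":10},{"fingers":-1,"x":12,"y":0.6,"z":-16.5,"wx":-3.3,"wy":12,"wz":15},{"fingers":-1,"x":16,"y":0.8,"z":-16.5,"wx":-4.4,"wy":16,"wz":20},{"fingers":-1,"x":20.1,"y":1,"z":-16.5,"wx":-5.5,"wy":20,"wz":25},{"fingers":-1,"x":20.1,"y":1,"z":-16.5,"wx":-6.6,"wy":24.4,"wz":30.3}]'
python3 - <<'E'
from h import *
print(td(.022,.06))
for c in ('side','scene','wrist'):
    im,d=optics.read_camera(c)
    for o in optics.outline_of('strut',c)[:3]:
        P,v,u=cloud(c,d,o['mask']); q=P-L; P=q[np.hypot(*q[:,:2].T)<.08]
        if len(P)<40: continue
        ey=np.cross(ez,ex); print(c,round(o['confidence'],2),len(P),*[(np.percentile(P@e,[3,50,97])*1000).round() for e in (ex,ey,ez)])
E
```

```text
time: 15.37
tool_pos: [0.5387, -0.0961, 0.2119]
orientation: [[0.113, 0.993, 0.045], [0.896, -0.121, 0.427], [0.43, -0.008, -0.903]]
contact_force: [-0.6, 0.6, -2.1]
finger_gap: 0.611
gripper_force: 29.9
{'x': -3.52, 'y': 0.47, 'z': 8.22, 'wx': -0.48, 'wy': -0.46, 'wz': -0.06}
side 0.74 227 [-12. -10.  -4.] [-20.   0.  21.] [ 47.  91. 118.]
scene 0.71 193 [-7. -0.  1.] [-25. -12.  15.] [ 40.  82. 116.]
```

```bash
python3 -m jog '[{"fingers":-1,"x":-2,"y":0.4,"z":1.5,"wx":-0.5,"wy":-0.5,"wz":0},{"fingers":-1,"x":-3.5,"y":0.45,"z":3,"wx":-0.5,"wy":-0.5,"wz":0},{"fingers":-1,"x":-3.5,"y":0.45,"z":5,"wx":-0.5,"wy":-0.5,"wz":0},{"fingers":-1,"x":-3.5,"y":0.45,"z":7,"wx":-0.5,"wy":-0.5,"wz":0},{"fingers":-1,"x":-3.5,"y":0.45,"z":8.2,"wx":-0.5,"wy":-0.5,"wz":0},{"fingers":-1,"x":-3.5,"y":0.45,"z":8.2,"wx":-0.5,"wy":-0.5,"wz":0},{"fingers":-1,"x":-3.5,"y":0.45,"z":8.2,"wx":-0.5,"wy":-0.5,"wz":0},{"fingers":-1,"x":-3.5,"y":0.45,"z":8.2,"wx":-0.5,"wy":-0.5,"wz":0},{"fingers":-1,"x":-3.5,"y":0.45,"z":8.2,"wx":-0.5,"wy":-0.5,"wz":0},{"fingers":-1,"x":-3.5,"y":0.45,"z":8.2,"wx":-0.5,"wy":-0.5,"wz":0}]'
cat > tm.py <<'E'
from h import *
ey=np.cross(ez,ex)
for c in ('side','scene'):
  for n in ('timer','strut'):
    im,d=optics.read_camera(c)
    for o in optics.outline_of(n,c)[:1]:
        P,v,u=cloud(c,d,o['mask']); q=P-L; P=q[np.hypot(*q[:,:2].T)<.12]
        if len(P)<40: continue
        print(c,n,round(o['confidence'],2),len(P),*[(np.percentile(P@e,[3,50,97])*1000).round() for e in (ex,ey,ez)])
E
python3 tm.py; python3 -c "
from h import *
print(td(.016,.01), monitor.observe()['contact_force'])"
```

```text
time: 16.5
tool_pos: [0.5466, -0.1016, 0.1237]
orientation: [[0.113, 0.992, 0.058], [0.903, -0.127, 0.41], [0.414, 0.006, -0.91]]
contact_force: [0.3, -0.4, -1.4]
finger_gap: 0.608
gripper_force: 29.9
side timer 0.58 405 [-1.  4. 18.] [-30.  -2.  24.] [ 83. 149. 167.]
scene timer 0.94 382 [ 6. 30. 39.] [-35. -26.  17.] [ 66. 110. 162.]
{'x': 0.1, 'y': -0.38, 'z': 5.31, 'wx': 0.27, 'wy': 0.44, 'wz': -0.06} [-0.55012338  0.03964519 -2.14101958]
```

```bash
python3 -m jog '[{"fingers":-1,"x":0.1,"y":-0.38,"z":0.5,"wx":0.3,"wy":0.4,"wz":0},{"fingers":-1,"x":0.1,"y":-0.38,"z":1.5,"wx":0.3,"wy":0.4,"wz":0},{"fingers":-1,"x":0.1,"y":-0.38,"z":2.5,"wx":0.3,"wy":0.4,"wz":0},{"fingers":-1,"x":0.1,"y":-0.38,"z":3.5,"wx":0.3,"wy":0.4,"wz":0},{"fingers":-1,"x":0.1,"y":-0.38,"z":4.5,"wx":0.3,"wy":0.4,"wz":0},{"fingers":-1,"x":0.1,"y":-0.38,"z":5,"wx":0.3,"wy":0.4,"wz":0},{"fingers":-1,"x":0.1,"y":-0.38,"z":5.3,"wx":0.3,"wy":0.4,"wz":0},{"fingers":-1,"x":0.1,"y":-0.38,"z":5.3,"wx":0.3,"wy":0.4,"wz":0},{"fingers":-1,"x":0.1,"y":-0.38,"z":5.3,"wx":0.3,"wy":0.4,"wz":0},{"fingers":-1,"x":0.1,"y":-0.38,"z":5.3,"wx":0.3,"wy":0.4,"wz":0}]'
python3 tm.py; python3 -c "
from h import *
print(td(.016,.00), monitor.observe()['contact_force'])"
```

```text
time: 17.73
tool_pos: [0.5443, -0.0764, 0.074]
orientation: [[0.113, 0.992, 0.05], [0.899, -0.124, 0.42], [0.423, -0.003, -0.906]]
contact_force: [-0.1, 2.9, -1.1]
finger_gap: 0.622
gripper_force: 29.5
side timer 0.63 141 [ 4.  8. 17.] [-22.   8.  31.] [ 39. 109. 114.]
scene timer 0.9 351 [10. 32. 45.] [-47. -19.  92.] [-24.  58. 166.]
{'x': -0.03, 'y': 0.04, 'z': 0.98, 'wx': -0.08, 'wy': -0.0, 'wz': -0.07} [-0.50646684  5.70083795 -3.34787069]
```

```bash
python3 -m jog '[{"fingers":-1,"x":0.3,"y":0,"z":0,"wx":0,"wy":0,"wz":0},{"fingers":-1,"x":0.3,"y":0,"z":0.2,"wx":0,"wy":0,"wz":0},{"fingers":-1,"x":0.3,"y":0,"z":0.4,"wx":0,"wy":0,"wz":0},{"fingers":-1,"x":0.3,"y":0,"z":0.6,"wx":0,"wy":0,"wz":0},{"fingers":-1,"x":0.3,"y":0,"z":0.7,"wx":0,"wy":0,"wz":0},{"fingers":-1,"x":0.3,"y":0,"z":0.8,"wx":0,"wy":0,"wz":0},{"fingers":-1,"x":0.3,"y":0,"z":0.8,"wx":0,"wy":0,"wz":0},{"fingers":-1,"x":0.3,"y":0,"z":0.8,"wx":0,"wy":0,"wz":0},{"fingers":-1,"x":0.3,"y":0,"z":0.8,"wx":0,"wy":0,"wz":0},{"fingers":-1,"x":0.3,"y":0,"z":0.8,"wx":0,"wy":0,"wz":0}]'
python3 tm.py; python3 - <<'E'
from h import *
print(td(.014,.00), monitor.observe()['contact_force'])
a,_=optics.read_camera('side'); b,_=optics.read_camera('scene'); im,_=optics.read_camera('wrist')
z=lambda s:cv2.resize(s,(400,300),interpolation=cv2.INTER_CUBIC)
cv2.imwrite('pics/w4.png',np.vstack([np.hstack([z(a[145:265,240:400]),z(b[120:240,230:390])]),np.hstack([z(im[:,80:560]),z(im[100:340,200:440])])])[:,:,::-1])
E
```

```text
time: 18.97
tool_pos: [0.5459, -0.0716, 0.0688]
orientation: [[0.113, 0.992, 0.052], [0.9, -0.124, 0.418], [0.422, -0.001, -0.907]]
contact_force: [0.1, 0.7, -1.5]
finger_gap: 0.62
gripper_force: 29.5
side timer 0.77 127 [ 6. 11. 18.] [-21.  10.  30.] [ 31. 103. 107.]
scene timer 0.53 317 [11. 34. 42.] [-30. -21.  19.] [  7.  49. 100.]
{'x': -0.5, 'y': 0.0, 'z': 0.2, 'wx': -0.03, 'wy': 0.04, 'wz': -0.06} [ 0.05286342  0.3384895  -2.42340144]
```

View pics/w4.png

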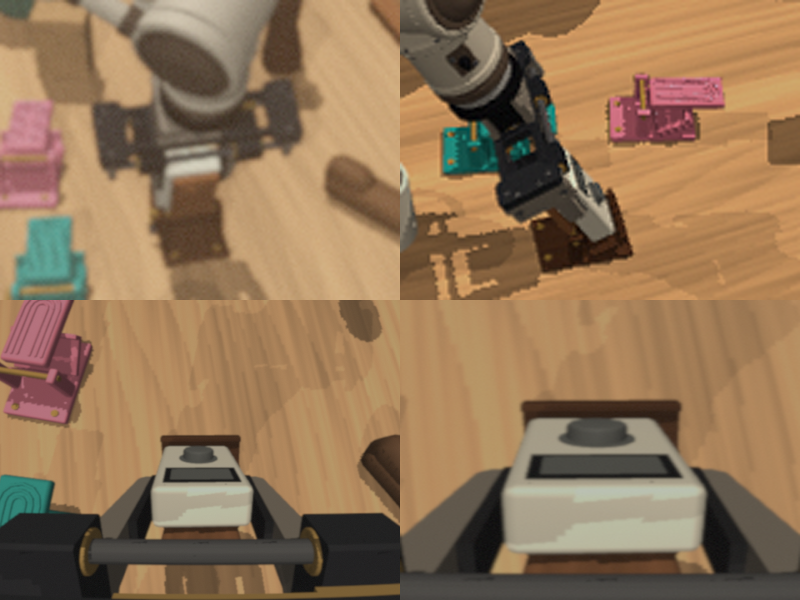

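```bash
python3 -m jog '[{"fingers":-1,"x":0,"y":0,"z":0.1,"wx":0,"wy":0,"wz":0},{"fingers":-1,"x":-0.1,"y":0,"z":0.2,"wx":0,"wy":0,"wz":0},{"fingers":-1,"x":-0.2,"y":0,"z":0.2,"wx":0,"wy":0,"wz":0},{"fingers":-1,"x":-0.3,"y":0,"z":0.2,"wx":0,"wy":0,"wz":0},{"fingers":-1,"x":-0.4,"y":0,"z":0.2,"wx":0,"wy":0,"wz":0},{"fingers":-1,"x":-0.4,"y":0,"z":0.2,"wx":0,"wy":0,"wz":0},{"fingers":-1,"x":-0.4,"y":0,"z":0.2,"wx":0,"wy":0,"wz":0},{"fingers":-1,"x":-0.4,"y":0,"z":0.2,"wx":0,"wy":0,"wz":0},{"fingers":-1,"x":-0.4,"y":0,"z":0.2,"wx":0,"wy":0,"wz":0},{"fingers":-1,"x":-0.4,"y":0,"z":0.2,"wx":0,"wy":0,"wz":0}]'
python3 tm.py
```

```text
time: 20.35
tool_pos: [0.5455, -0.0733, 0.0656]
orientation: [[0.113, 0.992, 0.051], [0.899, -0.124, 0.42], [0.423, -0.001, -0.906]]
contact_force: [0.7, 4.7, 1.8]
finger_gap: 0.619
gripper_force: 29.6
side timer 0.43 155 [-2.  8. 27.] [-25.  18.  32.] [ 24. 100. 112.]
side strut 0.86 297 [-12.  -9.  -2.] [-21.   1.  23.] [ 20.  86. 119.]
scene timer 0.53 318 [ 9. 31. 40.] [-29. -22.  16.] [ 5. 49. 99.]
```

```bash
python3 -m jog '[{"fingers":1,"x":0,"y":0,"z":0,"wx":0,"wy":0,"wz":0},{"fingers":1,"x":0,"y":0,"z":0,"wx":0,"wy":0,"wz":0},{"fingers":1,"x":0,"y":0,"z":0,"wx":0,"wy":0,"wz":0},{"fingers":1,"x":0,"y":0,"z":0,"wx":0,"wy":0,"wz":0},{"fingers":1,"x":0,"y":0,"z":0,"wx":0,"wy":0,"wz":0},{"fingers":1,"x":0,"y":0,"z":0,"wx":0,"wy":0,"wz":0},{"fingers":1,"x":0,"y":0,"z":-1,"wx":0,"wy":0,"wz":0},{"fingers":1,"x":0,"y":0,"z":-3,"wx":0,"wy":0,"wz":0},{"fingers":1,"x":0,"y":0,"z":-6,"wx":0,"wy":0,"wz":0},{"fingers":1,"x":0,"y":0,"z":-10,"wx":0,"wy":0,"wz":0}]'
python3 tm.py; python3 - <<'E'
from h import *
ey=np.cross(ez,ex)
for c in ('wrist','scene'):
  im,d=optics.read_camera(c)
  for n in ('timer','button'):
    for o in optics.outline_of(n,c)[:1]:
        P,v,u=cloud(c,d,o['mask']); q=P-L; P=q[np.hypot(*q[:,:2].T)<.12]
        if len(P): print(c,n,round(o['confidence'],2),o['at'],len(P),*[(np.percentile(P@e,[3,50,97])*1000).round() for e in (ex,ey,ez)])
cap=L+.036*ex+.042*ez; R=tool(.436-np.pi/2)
print(cap,delta(cap,R),R)
E
```

```text
time: 21.58
tool_pos: [0.5386, -0.1151, 0.1554]
orientation: [[0.114, 0.992, 0.047], [0.899, -0.123, 0.421], [0.424, -0.005, -0.906]]
contact_force: [0.6, -0.1, -1.4]
finger_gap: 1.001
gripper_force: 0.0
side timer 0.6 256 [ 3. 15. 28.] [-21.  17.  32.] [ 28.  99. 103.]
scene timer 0.65 567 [ 5. 24. 37.] [-27. -17.  23.] [ 10.  71. 101.]
wrist timer 0.9 [199.2, 319.5] 4260 [ 4. 25. 38.] [-22.   3.  28.] [ 25. 100. 102.]
wrist button 0.53 [172.1, 319.7] 275 [32. 37. 40.] [-7.  2. 11.] [39. 52. 55.]
scene timer 0.65 [198.3, 297.8] 590 [ 5. 23. 38.] [-26. -17.  25.] [  9.  71. 101.]
[ 0.54828716 -0.05160911  0.06827424] {'x': 2.18, 'y': 0.03, 'z': 10.64, 'wx': -0.1, 'wy': -89.98, 'wz': 0.01} [[ 0.05219901  0.99233194 -0.11203833]
 [ 0.41907871 -0.12360148 -0.89949748]
 [-0.90644818  0.         -0.42231706]]
```

```bash
cat >> h.py <<'E'
def bd(out,up=0,tilt=.436-np.pi/2):
    R=tool(tilt); ey=np.cross(ez,ex); return delta(L+(.036+out)*ex+.001*ey+.042*ez+up*uz+.016*R[:,2],R)
E
python3 -c "
from h import *
print(bd(.12,.05), bd(.04))"
```

```text
{'x': 14.69, 'y': -0.09, 'z': 6.1, 'wx': -0.1, 'wy': -89.98, 'wz': 0.01} {'x': 4.58, 'y': -0.08, 'z': 10.64, 'wx': -0.1, 'wy': -89.98, 'wz': 0.01}
```

```bash
python3 -m jog '[{"fingers":1,"x":1.5,"y":0,"z":-3.5,"wx":0,"wy":0,"wz":0},{"fingers":1,"x":3,"y":0,"z":-6.5,"wx":0,"wy":-6,"wz":0},{"fingers":0,"x":6,"y":0,"z":-6.5,"wx":0,"wy":-13,"wz":0},{"fingers":-1,"x":9.5,"y":0,"z":-5.5,"wx":0,"wy":-20,"wz":0},{"fingers":-1,"x":12.5,"y":0,"z":-3,"wx":0,"wy":-27,"wz":0},{"fingers":-1,"x":14.7,"y":0,"z":0,"wx":0,"wy":-34,"wz":0},{"fingers":-1,"x":14.7,"y":-0.1,"z":3,"wx":0,"wy":-41,"wz":0},{"fingers":-1,"x":14.7,"y":-0.1,"z":5,"wx":0,"wy":-48,"wz":0},{"fingers":-1,"x":14.7,"y":-0.1,"z":6,"wx":0,"wy":-55,"wz":0},{"fingers":-1,"x":14.7,"y":-0.1,"z":6.1,"wx":0,"wy":-62,"wz":0}]'
python3 -c "
from h import *
print(bd(.12,.05), monitor.observe()['q'])"
```

```text
time: 23.12
tool_pos: [0.5582, 0.0436, 0.161]
orientation: [[0.095, 0.993, -0.075], [0.789, -0.121, -0.603], [-0.607, -0.002, -0.794]]
contact_force: [0.0, -0.4, 0.1]
finger_gap: 0.441
gripper_force: 0.0
{'x': -0.19, 'y': 0.09, 'z': -0.01, 'wx': 0.02, 'wy': -27.61, 'wz': 0.17} [ 0.21099652  0.40354782  1.51740271 -0.61338869  1.48607226  0.46967217]
```

```bash
python3 -m jog '[{"fingers":-1,"x":-0.2,"y":0.1,"z":0,"wx":0,"wy":-7,"wz":0},{"fingers":-1,"x":-0.2,"y":0.1,"z":0,"wx":0,"wy":-14,"wz":0},{"fingers":-1,"x":-0.2,"y":0.1,"z":0,"wx":0,"wy":-21,"wz":0},{"fingers":-1,"x":-0.2,"y":0.1,"z":0,"wx":0,"wy":-27.6,"wz":0},{"fingers":-1,"x":-0.2,"y":0.1,"z":0,"wx":0,"wy":-27.6,"wz":0},{"fingers":-1,"x":-0.2,"y":0.1,"z":0,"wx":0,"wy":-27.6,"wz":0},{"fingers":-1,"x":-0.2,"y":0.1,"z":0,"wx":0,"wy":-27.6,"wz":0},{"fingers":-1,"x":-0.2,"y":0.1,"z":0,"wx":0,"wy":-27.6,"wz":0},{"fingers":-1,"x":-0.2,"y":0.1,"z":0,"wx":0,"wy":-27.6,"wz":0},{"fingers":-1,"x":-0.2,"y":0.1,"z":0,"wx":0,"wy":-27.6,"wz":0}]'
python3 - <<'E'
from h import *
s=monitor.observe();print(bd(.12,.05),bd(.03), s['q'],s['finger_gap'])
ey=np.cross(ez,ex)
for c in ('wrist','scene'):
  im,d=optics.read_camera(c)
  for n in ('timer','button'):
    for o in optics.outline_of(n,c)[:1]:
        P,v,u=cloud(c,d,o['mask']); q=P-L; P=q[np.hypot(*q[:,:2].T)<.12]
        if len(P): print(c,n,round(o['confidence'],2),o['at'],len(P),*[(np.percentile(P@e,[3,50,97])*1000).round() for e in (ex,ey,ez)])
im,d=optics.read_camera('wrist'); cv2.imwrite('pics/w5.png',im[:,:,::-1])
E
```

```text
time: 23.95
tool_pos: [0.5605, 0.0397, 0.1656]
orientation: [[0.056, 0.992, -0.112], [0.426, -0.125, -0.896], [-0.903, 0.002, -0.43]]
contact_force: [-0.2, -0.5, 0.4]
finger_gap: 0.008
gripper_force: 0.0
{'x': 0.4, 'y': -0.19, 'z': -0.05, 'wx': -0.04, 'wy': -0.5, 'wz': -0.17} {'x': 4.84, 'y': -0.19, 'z': 11.1, 'wx': -0.04, 'wy': -0.5, 'wz': -0.17} [ 0.34552193  0.68318397  1.37655856 -0.95300036  1.73055811  0.65080093] 0.008408764224341723
wrist timer 0.75 [148.6, 316.8] 5689 [27. 31. 40.] [-23.   3.  29.] [ 8. 49. 96.]
wrist button 0.9 [143.0, 317.1] 425 [37. 39. 41.] [-6.  3. 12.] [33. 42. 52.]
scene timer 0.89 [195.6, 299.5] 547 [ 5. 23. 36.] [-27. -19.  22.] [ 11.  74. 100.]
```

View pics/w5.png

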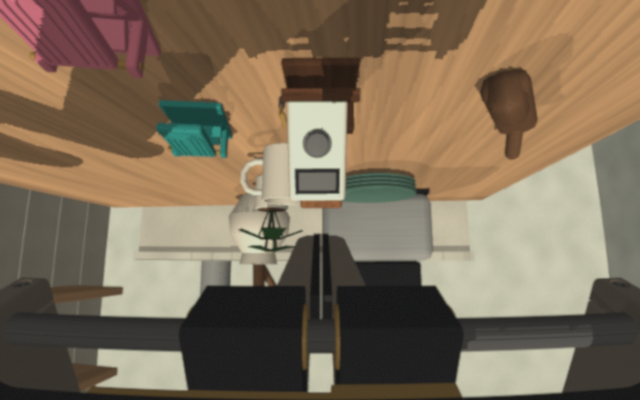

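```bash
python3 -m jog '[{"fingers":-1,"x":2,"y":-0.3,"z":2,"wx":0,"wy":-0.5,"wz":0},{"fingers":-1,"x":4.8,"y":-0.3,"z":4,"wx":0,"wy":-0.5,"wz":0},{"fingers":-1,"x":4.8,"y":-0.35,"z":7,"wx":0,"wy":-0.5,"wz":0},{"fingers":-1,"x":4.8,"y":-0.35,"z":9.5,"wx":0,"wy":-0.5,"wz":0},{"fingers":-1,"x":4.8,"y":-0.35,"z":11.1,"wx":0,"wy":-0.5,"wz":0},{"fingers":-1,"x":4.8,"y":-0.35,"z":11.1,"wx":0,"wy":-0.5,"wz":0},{"fingers":-1,"x":4.8,"y":-0.35,"z":11.1,"wx":0,"wy":-0.5,"wz":0},{"fingers":-1,"x":4.8,"y":-0.35,"z":11.1,"wx":0,"wy":-0.5,"wz":0},{"fingers":-1,"x":4.8,"y":-0.35,"z":11.1,"wx":0,"wy":-0.5,"wz":0},{"fingers":-1,"x":4.8,"y":-0.35,"z":11.1,"wx":0,"wy":-0.5,"wz":0}]'
python3 -c "
from h import *
print(bd(0))"
```

```text
time: 25.13
tool_pos: [0.5474, -0.0375, 0.0737]
orientation: [[0.053, 0.992, -0.111], [0.418, -0.123, -0.9], [-0.907, 0.001, -0.421]]
contact_force: [0.3, 0.3, -0.2]
finger_gap: 0.007
gripper_force: 0.0
{'x': -0.08, 'y': 0.16, 'z': 3.09, 'wx': 0.05, 'wy': 0.09, 'wz': -0.05}
```

Approach and press partially, watching force.

```bash
python3 -m jog '[{"fingers":-1,"x":-0.1,"y":0,"z":1,"wx":0,"wy":0,"wz":0},{"fingers":-1,"x":-0.1,"y":0,"z":2,"wx":0,"wy":0,"wz":0},{"fingers":-1,"x":-0.1,"y":0,"z":2.4,"wx":0,"wy":0,"wz":0},{"fingers":-1,"x":-0.1,"y":0,"z":2.7,"wx":0,"wy":0,"wz":0},{"fingers":-1,"x":-0.1,"y":0,"z":3,"wx":0,"wy":0,"wz":0},{"fingers":-1,"x":-0.1,"y":0,"z":3.2,"wx":0,"wy":0,"wz":0},{"fingers":-1,"x":-0.1,"y":0,"z":3.3,"wx":0,"wy":0,"wz":0},{"fingers":-1,"x":-0.1,"y":0,"z":3.3,"wx":0,"wy":0,"wz":0},{"fingers":-1,"x":-0.1,"y":0,"z":3.3,"wx":0,"wy":0,"wz":0},{"fingers":-1,"x":-0.1,"y":0,"z":3.3,"wx":0,"wy":0,"wz":0}]'
```

```text
time: 25.97
tool_pos: [0.5438, -0.0666, 0.0595]
orientation: [[0.053, 0.993, -0.11], [0.421, -0.122, -0.899], [-0.906, 0.001, -0.424]]
contact_force: [1.4, 14.2, 0.3]
finger_gap: 0.004
gripper_force: 6.5
```

```bash
python3 -m jog '[{"fingers":-1,"x":0,"y":0,"z":0.1,"wx":0,"wy":0,"wz":0},{"fingers":-1,"x":0,"y":0,"z":0.2,"wx":0,"wy":0,"wz":0},{"fingers":-1,"x":0,"y":0,"z":0.2,"wx":0,"wy":0,"wz":0},{"fingers":-1,"x":0,"y":0,"z":0.2,"wx":0,"wy":0,"wz":0},{"fingers":-1,"x":0,"y":0,"z":0.2,"wx":0,"wy":0,"wz":0},{"fingers":-1,"x":0,"y":0,"z":0.2,"wx":0,"wy":0,"wz":0},{"fingers":-1,"x":0,"y":0,"z":0.2,"wx":0,"wy":0,"wz":0},{"fingers":-1,"x":0,"y":0,"z":0.2,"wx":0,"wy":0,"wz":0},{"fingers":-1,"x":0,"y":0,"z":0.2,"wx":0,"wy":0,"wz":0},{"fingers":-1,"x":0,"y":0,"z":0.2,"wx":0,"wy":0,"wz":0}]'
python3 -c "
from h import *
print(bd(0))"
```

```text
time: 26.8
tool_pos: [0.5442, -0.0671, 0.059]
orientation: [[0.054, 0.993, -0.108], [0.422, -0.121, -0.899], [-0.905, 0.003, -0.425]]
contact_force: [1.5, 22.2, 2.2]
finger_gap: 0.006
gripper_force: 10.8
{'x': -0.17, 'y': 0.12, 'z': -0.23, 'wx': 0.22, 'wy': -0.19, 'wz': -0.07}
```

```bash
python3 -m jog '[{"fingers":-1,"x":0,"y":0,"z":-0.3,"wx":0,"wy":0,"wz":0},{"fingers":-1,"x":0,"y":0,"z":-0.6,"wx":0,"wy":0,"wz":0},{"fingers":-1,"x":0,"y":0,"z":-1,"wx":0,"wy":0,"wz":0},{"fingers":-1,"x":0,"y":0,"z":-2,"wx":0,"wy":0,"wz":0},{"fingers":-1,"x":0,"y":0,"z":-4,"wx":0,"wy":0,"wz":0},{"fingers":-1,"x":0,"y":0,"z":-7,"wx":0,"wy":0,"wz":0},{"fingers":-1,"x":-1,"y":0,"z":-10,"wx":0,"wy":0,"wz":0},{"fingers":-1,"x":-2,"y":0,"z":-11,"wx":0,"wy":0,"wz":0},{"fingers":-1,"x":-2,"y":0,"z":-11,"wx":0,"wy":0,"wz":0},{"fingers":-1,"x":-2,"y":0,"z":-11,"wx":0,"wy":0,"wz":0}]'
python3 - <<'E'
from h import *
s=monitor.observe();print(s['time'],s['finger_gap'],s['contact_force'])
ey=np.cross(ez,ex)
for c,n in (('wrist','timer'),('wrist','button'),('side','strut'),('side','timer'),('scene','timer')):
  im,d=optics.read_camera(c)
  for o in optics.outline_of(n,c)[:1]:
        P,v,u=cloud(c,d,o['mask']); q=P-L; P=q[np.hypot(*q[:,:2].T)<.12]
        if len(P): print(c,n,round(o['confidence'],2),o['at'],len(P),*[(np.percentile(P@e,[3,50,97])*1000).round() for e in (ex,ey,ez)])
im,d=optics.read_camera('wrist'); cv2.imwrite('pics/w6.png',im[:,:,::-1])
E
```

```text
time: 27.63
tool_pos: [0.554, 0.0199, 0.1237]
orientation: [[0.052, 0.992, -0.113], [0.417, -0.124, -0.9], [-0.907, 0.0, -0.421]]
contact_force: [-0.0, -0.9, 0.1]
finger_gap: 0.005
gripper_force: 0.0
27.6333 0.005365092609653294 [-0.01673459 -0.91024984  0.07940994]
wrist timer 0.69 [184.2, 323.2] 6321 [26. 30. 37.] [-23.   3.  29.] [ 8. 47. 92.]
wrist button 0.68 [178.8, 325.6] 523 [35. 39. 40.] [-8.  1. 10.] [32. 41. 51.]
side timer 0.85 [212.5, 308.5] 280 [-2. 15. 41.] [-18.  17.  32.] [  1.  99. 105.]
```

View pics/w6.png

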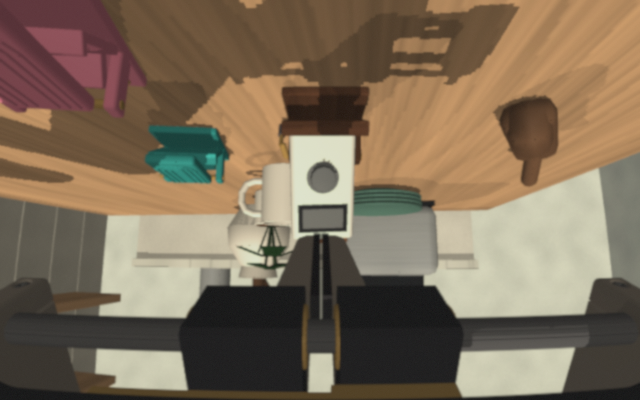

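The timer is still seated, with the button back out at pixel (323,178), and the gripper is clear of everything. I'm handing in.

```bash
python3 -c "
from rig import r
print(r.hand_in())"
```

```text
the job is handed in; nothing more can be done
None
```

The strut is open and the timer is seated, centred and let go. I pressed the button until the force rose with no further travel, then released it and handed the job in at about 28 s; no verdict was returned.

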